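# Jack a measuring cup up to the filler's collar

## Task

Get the portion filler ready: stand the larger, opaque grey measuring cup upright in the middle of the blue circle on the lift platform, then swing the filler arm in to its stop so that its spout is over the cup. Then turn the red knob to raise the platform until the cup's rim just meets the orange spring collar and begins to lift it, by a few millimetres at most, and leave it so. Do not crush the collar, and leave the smaller clear cup, the timer and the label roll where they are.

Things in the scene. Friction and masses are not known exactly. Their poses are not given: they have to be found in the camera images.
- cup_a_center (a point): Centre (half-way up, on the axis) of the larger measuring cup: opaque light grey, open at the top, 40 mm high, 55 mm across the rim, tapering to 41 mm across the base (48 mm half-way up), 30 g; hollow. It stands upright on the table at the start; its z axis points to the mouth. It and the smaller cup may have changed places.
- cup_b_center (a point): Centre (half-way up) of the smaller measuring cup, a bystander: clear, see-through, 36 mm high, 50 mm across the rim. Leave it alone.
- platform_top (a point): Centre of the top of the lift platform, a 100 x 100 mm aluminium plate on a blue scissor jack, marked with a blue circle 58 mm across. The cup belongs at its centre (within 10 mm). z up; x and y are the filler's own axes: from here the post of the swing arm stands 150 mm along +x and the knob 150 mm along -y. The top is 56 mm above the table when the knob reads 0, and it stays level.
- lift_knob (a joint): Angle of the lift knob in rad: grows clockwise seen from above, range 0 to 5 (begins between 0 and 0.9). Each radian clockwise raises the platform by 8 mm; the jack holds where it is left. Stiff to turn (0.06 N m).
- swing_handle (a point): Grip point on the upright black handle of the filler's swing arm: a round post 16 mm in diameter at the arm's outer end, 195 mm from the arm's hinge axis, its top 14 mm above this point and free for 60 mm below it. The hopper (57 mm across), 45 mm from the handle towards the hinge, has its top 24 mm below this point.
- swing_hinge (a point): Point on the upright hinge axis of the swing arm, level with the handle's grip point. x and y axes as the filler's.
- swing (a joint): Angle of the swing arm in rad: 0 at its end stop, where the arm points along the filler's -x and the spout and collar are right over the platform's centre; grows as the arm swings out, clockwise seen from above, towards the filler's +y (begins between 1.0 and 1.3). Stays where it is left; about 1 N at the handle moves it. In means below 0.04.
- collar_face (a point): Centre of the flat underside of the orange spring collar, a disc 68 mm across round the spout, 150 mm from the arm's hinge axis, 114 mm above the table when at rest (18 mm above the rim of the cup on the platform with the knob at 0). Rides with the arm.
- collar (a joint): How far the collar has been pushed up against its soft spring, in m: 0 at rest, 0.014 at most. Wanted 0.0007 to 0.005; above 0.009 it is crushed. It takes about 1 N to start it and 0.15 N more per mm.
- cup_a: The larger measuring cup as a solid; origin at the centre of its underside.
- timer: White round kitchen timer, 66 mm across, 38 mm high, a bystander; origin at the centre of its underside.
- label_roll: White roll of labels lying flat, 70 x 77 mm, 28 mm high, a bystander; origin at the centre of its underside.
- lift_knob_grip (a point): Middle of the red bar grip of the lift knob, on its upright axis, 67 mm above the table: bar 42 mm long (along this point's x axis), 14 mm thick (its y axis) and 32 mm high, its top 16 mm above this point, on a round disc 44 mm across whose top is 15 mm below this point, on a 72 mm square blue pedestal. Turns about the vertical.
Not all that is in view belongs to the job. What is shaped like the cup_a but green, turquoise or yellow is not meant.

How it is judged:
By the outcome, as a careful person would: the job done as asked, in the order asked, and still so for the second after the job is handed in, with the robot touching nothing.
It also fails if it takes over 69 s, if anything falls off the work surface, if the arm or the gripper's body presses on something with over 40 N, if the wrist force passes 120 N, or if a joint passes its speed limit or range.

## Robot

A 7-joint arm with a two-finger parallel gripper is mounted at the origin on a cart in front of the work surface, level with it; the furniture and walls round the work are solid. World frame = base frame: x ahead of the robot, y to its left, z up, the work surface at z = 0. Lengths are in m, angles in rad, forces in N, time in s.
With the tool pointing down it reaches from about 0.4 to 0.875 m from the base axis. Payload 19.3 kg.
Tool frame: the origin (TCP) lies at the very end of the fingers, on their centre line; the grasp point (between the pads) lies 19 mm behind it; z points along the fingers, y is the line along which they close (so a half turn about z gives the same grasp; the last joint's range is limited). The gripper opens to 85 mm and grips with 20 to 120 N. Pads are 22 mm wide; open, the fingers measure 114 mm over their backs; the gripper's body (76 mm by 85 mm) begins 54 mm behind the grasp point. The pads swing forward as they close: fully open they stand 13 mm farther back than shut.
Start: joints at [-1.232, 0.521, -0.036, 1.599, 0.021, 1.021, -0.113], TCP at [0.248, 0.573, 0.231] pointing down, gripper open.
Joint ranges: [-2.91, 2.91], [-0.3, 2.13], [-1.5, 1.42], [0.17, 2.43], [-1.26, 4.41], [0.16, 1.93], [-2.52, 2.52]. Speed limits (rad/s): [1.89, 1.89, 2.39, 2.39, 3.01, 3.01, 3.01].

## Interface

Orientations are given as [roll, pitch, yaw] about the fixed x, y, z axes, in that order (R = Rz(yaw) Ry(pitch) Rx(roll)).
In Python, from workcell import bot gives the robot as it stands. The module is installed in compiled form; this text tells all that it offers.
- The arm moves only by the tool apply_moves, never from a script. Its arguments are lists of equal length, an entry for each row: "claw": the finger opening in m, from 0 to 0.0854; "xyz": the shift along the tool's x, y, z in m, a list of three; "twist": the turn, a rotation vector about the tool's x, y, z in rad, a list of three. A call has 1 to 20 rows; each row shifts and turns the commanded pose from where the row before left it, along the tool's axes as they then stand; what a row does not reach is not made up. A row lasts 1/10 s, in which the tool goes at most 50 mm and 8.59 degrees, less where a joint would pass 70% of its speed; a pose out of reach is approached as far as the arm can. A call with a gripper value outside its range is refused whole. The fingers move at their own pace and stop on an object; "force" is the grip in N (left out, the last holds). Time passes only in rows, so rows that do not move let the fingers close. It gives the time, the measured TCP pose, the force, the opening and the grip force at its end, in the units of the state.
- bot.observe(): the state, without advancing time (a new reading comes with each control period).
- bot.grab_frame(name): name is "side" or "top"; returns a dict with "img" (400x640x3 uint8, red, green, blue), "vfov" (degrees; the focal length in pixels is half the picture's height over the tangent of half this angle, whatever the lens; pixels are square), "cx", "cy" (the principal point, pixels), "distortion" ([k1, k2, p1, p2, k3] as OpenCV has them; the pictures are not rectified), "view" (4x4, takes a point from world to camera coordinates). Camera axes: x right, y up, looking along -z (the intrinsics and any distortion apply to the point x, -y, -z); pixel columns grow to the right and rows downward; lengths in m; the calibration is good to about 2 mm. A picture is of the moment at which its call begins. There is no depth.
- bot.job_done(): hands the job in; it is judged then, once.
Trained networks look in the newest picture that a camera, given by its name, has taken for a name from the list of things; names that differ only in an ending like _2 or _b are one class to them, and where a whole thing is asked for, a point or a joint stands for the part that bears it (a point fixed in the world has none). Each returns a list of dicts, best first, with "score" (0 to 1); they miss things now and then, are a little off and sometimes report something else, mostly with a low value. They report only what shows in the picture. A call takes as long as a camera call. They do not tell look-alikes from the thing itself.
- bot.find_in(camera, query): "position" ([x, y, z] in m, in world coordinates, good to about 4 mm: the middle of the surface that is visible of it).
The state is a dict: "clock": time; "qpos": joint angles; "qd": joint speeds; "joint_efforts": joint torques, N m; "position": TCP position; "tool_rot": TCP orientation; "force": force on the tool from outside, world axes, zero at the start; "moment": the same for the moment, N m; "grip_width": finger opening in m; "finger_force": force on a finger pad.
Only numpy, scipy, OpenCV 4.12 (cv2) and the standard library are available. Lean on these libraries where they do the work, as an engineer would, in place of code of your own. Each camera call takes 0.05 s, during which the arm holds its last target. There are 200 camera calls.

## Working session

There is one attempt and no reset: what is moved stays moved. The work goes in short steps, Python scripts to look and compute and a tool call to move; the robot and the scene stay as the last step left them, time stands still between calls to the robot, and variables do not carry over. Pictures are saved under pics/ and viewed, at most 10 in all, crops included, and the job is handed in when it is done.

Besides the shell and the picture viewer there is one more tool, called after "Request:" by a JSON object that holds its "name" and its "arguments". apply_moves: Moves the arm, as the interface text tells. Its arguments: {"type":"object","properties":{"claw":{"type":"array"},"xyz":{"type":"array"},"twist":{"type":"array"},"force":{"type":"number"}},"required":["claw","xyz","twist"]}

```bash
mkdir -p pics; ls; cat > h.py <<'E'
import numpy as np, cv2
from workcell import bot
def K(f):
    h,w=f['img'].shape[:2]; fl=h/2/np.tan(np.radians(f['vfov'])/2)
    return np.array([[fl,0,f['cx']],[0,fl,f['cy']],[0,0,1.]]), np.array(f['distortion'],float)
def proj(f,P):
    P=np.atleast_2d(P).astype(float); V=np.array(f['view']); c=P@V[:3,:3].T+V[:3,3]; c=c*[1,-1,-1]
    k,d=K(f); return cv2.projectPoints(c,np.zeros(3),np.zeros(3),k,d)[0][:,0]
def unproj(f,uv,z):
    k,d=K(f); n=cv2.undistortPoints(np.array(uv,float).reshape(-1,1,2),k,d)[:,0]
    V=np.array(f['view']); R=V[:3,:3]; o=-R.T@V[:3,3]
    r=np.c_[n[:,0],-n[:,1],-np.ones(len(n))]@R
    return o+r*((z-o[2])/r[:,2])[:,None]
def save(f,name,crop=None,s=1):
    i=f['img']
    if crop: i=i[crop[1]:crop[3],crop[0]:crop[2]]
    cv2.imwrite('pics/'+name,cv2.resize(i[:,:,::-1],None,fx=s,fy=s,interpolation=cv2.INTER_CUBIC))
E
python3 - <<'E'
from h import *
np.set_printoptions(precision=4,suppress=True)
s=bot.observe(); print(s)
for c in ['top','side']:
    f=bot.grab_frame(c); save(f,c+'0.png'); V=np.array(f['view']); print(c,f['vfov'],f['distortion'],-V[:3,:3].T@V[:3,3])
    for q in ['cup_a','platform_top','lift_knob','lift_knob_grip','swing_handle','swing','swing_hinge','collar_face','timer','label_roll']:
        print(q,[(np.round(d['position'],3).tolist(),round(d['score'],2)) for d in bot.find_in(c,q)][:4])
E
```

```text
pics
{'clock': 0.0, 'qpos': array([-1.2322,  0.522 , -0.0363,  1.6   ,  0.0212,  1.0211, -0.1128]), 'qd': array([ 0.0007, -0.0003, -0.0012,  0.0001,  0.0001,  0.0006,  0.0004]), 'joint_efforts': array([ -0.0004, -92.7093,   1.9792, -36.9951,   0.0178,   0.0078,
         0.    ]), 'position': array([0.2483, 0.5732, 0.2307]), 'tool_rot': array([-3.1404,  0.0001,  2.7328]), 'force': array([ 0.3115, -0.5567, -0.3394]), 'moment': array([0.0338, 0.0372, 0.0028]), 'finger_force': 0.0, 'grip_width': 0.0854555453359181}
top 42.98872089781758 [-0.0096  0.      0.      0.      0.    ] [ 0.3445 -0.1675  1.5913]
cup_a [([0.465, -0.391, 0.009], 0.68), ([0.658, -0.107, 0.006], 0.59), ([0.642, -0.303, 0.013], 0.57), ([0.639, -0.201, 0.012], 0.57)]
platform_top [([0.499, 0.036, 0.061], 0.76)]
lift_knob [([0.51, -0.117, 0.042], 0.43)]
lift_knob_grip [([0.51, -0.114, 0.045], 0.46)]
swing_handle [([0.586, 0.156, 0.163], 0.92)]
swing [([0.591, 0.154, 0.155], 0.83), ([0.534, 0.033, 0.02], 0.35)]
swing_hinge [([0.539, 0.034, 0.018], 0.94)]
collar_face [([0.561, 0.165, 0.121], 0.57), ([0.587, 0.156, 0.166], 0.29)]
timer []
label_roll [([0.285, -0.365, 0.029], 0.55)]
side 51.50276757173726 [0.0011 0.     0.     0.     0.    ] [0.7782 0.6147 0.6724]
cup_a [([0.637, -0.205, 0.025], 0.86), ([0.64, -0.295, 0.025], 0.85), ([0.653, -0.121, 0.021], 0.83), ([0.469, -0.382, 0.026], 0.82)]
platform_top [([0.483, 0.018, 0.062], 0.93)]
lift_knob [([0.516, -0.109, 0.057], 0.61)]
lift_knob_grip [([0.518, -0.108, 0.055], 0.67)]
swing_handle [([0.591, 0.186, 0.162], 0.59), ([0.518, -0.108, 0.056], 0.54), ([0.597, 0.193, 0.121], 0.27)]
swing [([0.591, 0.183, 0.163], 0.81)]
swing_hinge [([0.581, 0.064, 0.056], 0.75)]
collar_face [([0.596, 0.195, 0.122], 0.68), ([0.485, -0.296, 0.024], 0.22)]
timer [([0.271, -0.277, 0.025], 0.93)]
label_roll [([0.296, -0.358, 0.024], 0.85)]
```

View pics/top0.png

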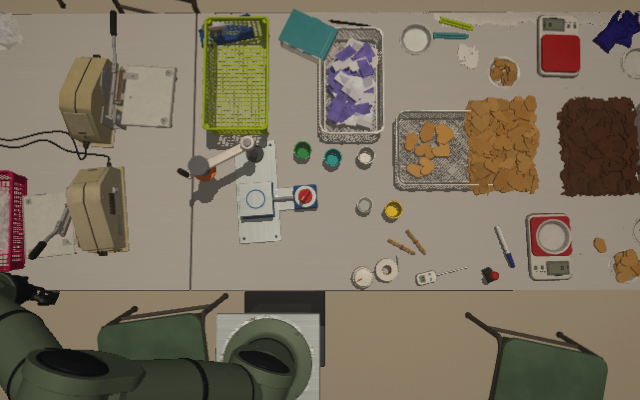

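View pics/side0.png

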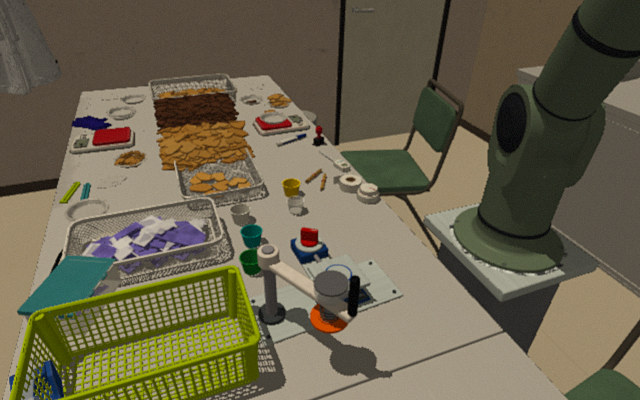

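Candidates: whitish cup at top (365,157), see-through cup (364,206), green (302,150), turquoise (332,158), yellow (392,211). The opaque grey one looks like (365,157); I'll check in a close crop.

```bash
python3 - <<'E'
from h import *
np.set_printoptions(precision=4,suppress=True)
t=bot.grab_frame('top'); s=bot.grab_frame('side')
a=cv2.resize(t['img'][135:250,170:410],None,fx=3.3,fy=3.3,interpolation=cv2.INTER_CUBIC)
b=cv2.resize(s['img'][170:225,200:330],None,fx=3.8,fy=3.8,interpolation=cv2.INTER_CUBIC)
c=np.zeros((a.shape[0]+b.shape[0],800,3),np.uint8); c[:a.shape[0],:a.shape[1]]=a; c[a.shape[0]:,:b.shape[1]]=b
print(c.shape); cv2.imwrite('pics/c1.png',c[:,:,::-1])
E
```

```text
(589, 800, 3)
```

View pics/c1.png

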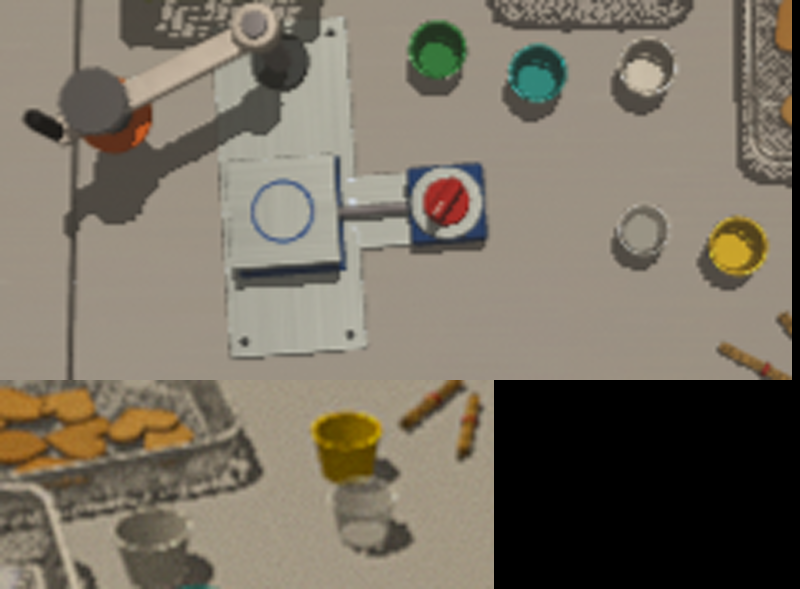

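The grey opaque cup is at crop (646,67), i.e. top px (365.8,155.3). The one at (364,206) is see-through. Now for the geometry.

```bash
python3 - <<'E'
from h import *
np.set_printoptions(precision=4,suppress=True)
t=bot.grab_frame('top'); s=bot.grab_frame('side')
img=t['img'].astype(int); R,G,B=img[...,0],img[...,1],img[...,2]
def cr(x,y): return (170+x/3.3,135+y/3.3)
# blue circle
m=np.zeros(R.shape,bool); m[186:212,242:268]=1
v,u=np.where(m&(B-R>25)); 
P=unproj(t,np.c_[u,v],.060); (c,r)=cv2.minEnclosingCircle(P[:,:2].astype(np.float32)); A=np.c_[2*P[:,:2],np.ones(len(P))]; q=np.linalg.lstsq(A,(P[:,:2]**2).sum(1),rcond=None)[0]
print('circle',len(u),c,r,q[:2],np.sqrt(q[2]+q[0]**2+q[1]**2))
m[:]=0; m[180:215,290:325]=1
v,u=np.where(m&(R-G>70)); print('red bbox',u.min(),u.max(),v.min(),v.max())
P=unproj(t,np.c_[u,v],.083)[:,:2]; w,e=np.linalg.eigh(np.cov(P.T)); print('knob red',P.mean(0),np.sqrt(w)*3.46,e[:,1])
print('plate edge L',unproj(t,[cr(232,355),cr(218,30)],.005)[:,:2],'R',unproj(t,[cr(367,345),cr(345,20)],.005)[:,:2])
print('hinge top',[unproj(t,[cr(255,25)],z)[0] for z in (.14,.17,.2)])
# platform corners
print('platform', unproj(t,[cr(222,158),cr(337,155),cr(343,262),cr(233,270)],.06)[:,:2])
print('cup rim',unproj(t,[cr(647,68)],.04), 'base',unproj(t,[cr(642,72)],.002))
print('handle/hopper/collar', unproj(t,[cr(38,122)],.175),unproj(t,[cr(95,98)],.14),unproj(t,[cr(118,120)],.118))
# knob pedestal corners z? 
print('ped',unproj(t,[cr(407,168),cr(481,165),cr(486,240),cr(413,243)],.045)[:,:2])
E
```

```text
circle 67 (0.5024365186691284, 0.03534315526485443) 0.029304660856723785 [0.5023 0.0354] 0.0275783177208159
red bbox 299 311 189 202
knob red [ 0.5099 -0.1168] [0.0333 0.0385] [-0.8089 -0.5879]
plate edge L [[0.3702 0.0876]
 [0.6823 0.1052]] R [[ 0.3794 -0.04  ]
 [ 0.6916 -0.0172]]
hinge top [array([0.6579, 0.0494, 0.14  ]), array([0.6514, 0.0449, 0.17  ]), array([0.645 , 0.0404, 0.2   ])]
platform [[ 0.5506  0.0904]
 [ 0.553  -0.0158]
 [ 0.4541 -0.022 ]
 [ 0.447   0.0788]]
cup rim [[ 0.6371 -0.3042  0.04  ]] base [[ 0.6404 -0.3027  0.002 ]]
handle/hopper/collar [[0.5667 0.2294 0.175 ]] [[0.5933 0.1894 0.14  ]] [[0.5772 0.1739 0.118 ]]
ped [[ 0.5427 -0.0796]
 [ 0.5453 -0.1485]
 [ 0.4753 -0.153 ]
 [ 0.4727 -0.0854]]
```

```bash
python3 - <<'E'
from h import *
np.set_printoptions(precision=4,suppress=True)
t=bot.grab_frame('top'); s=bot.grab_frame('side')
a=cv2.resize(t['img'][182:212,290:322],None,fx=12,fy=12,interpolation=cv2.INTER_NEAREST)
b=cv2.resize(s['img'][215:270,280:340],None,fx=7,fy=7,interpolation=cv2.INTER_NEAREST)
c=np.zeros((390,384+420,3),np.uint8); c[:360,:384]=a; c[:385,384:]=b
cv2.imwrite('pics/c2.png',c[:,:800,::-1])
def tri(ut,us):
    o=[];d=[]
    for f,u in((t,ut),(s,us)):
        p=unproj(f,[u],0.0)[0];q=unproj(f,[u],.3)[0]; o.append(p); d.append((q-p)/np.linalg.norm(q-p))
    k=np.linalg.lstsq(np.c_[d[0],-d[1]],o[1]-o[0],rcond=None)[0]
    A,B=o[0]+k[0]*d[0],o[1]+k[1]*d[1]; return (A+B)/2,np.linalg.norm(A-B)
print('handle top',tri((170+34/3.3,135+118/3.3),(356,278)))
print('hinge top',tri((170+255/3.3,135+25/3.3),(268,248)))
E
```

```text
handle top (array([0.5588, 0.2167, 0.2357]), np.float64(0.003917027649358913))
hinge top (array([0.648 , 0.0434, 0.1819]), np.float64(0.0017497581506651994))
```

View pics/c2.png

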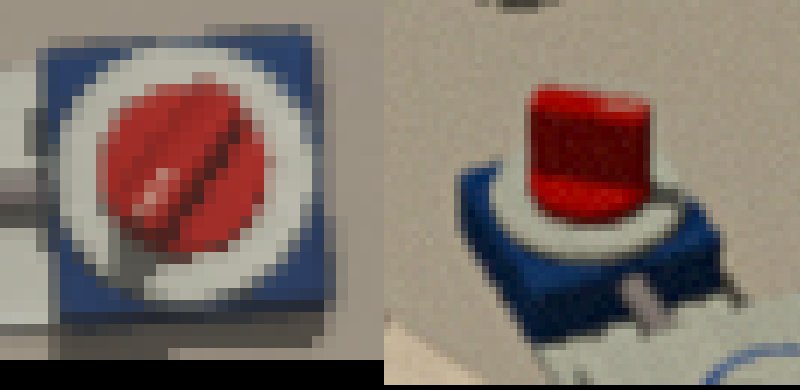

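Crops show the red bar running from lower left to upper right in the top view (about −0.60 rad in world, so the knob reads about 0.66). The handle is near (0.559, 0.217), grip height about 0.22, swing about 1.14. Moving out to the grey cup now.

Request:
{"name": "apply_moves", "arguments": {"claw": [0.074, 0.074, 0.074, 0.074, 0.074, 0.074, 0.074, 0.074, 0.074, 0.074, 0.074, 0.074, 0.074, 0.074, 0.074], "xyz": [[0, 0, -0.008], [0, 0, -0.008], [0, 0, -0.008], [0, 0, -0.008], [0, 0, -0.008], [0, 0, -0.008], [0, 0, -0.008], [0, 0, -0.008], [0, 0, -0.008], [0, 0, -0.008], [0, 0, -0.008], [0, 0, -0.008], [0, 0, -0.008], [0, 0, -0.008], [0, 0, -0.008]], "twist": [[0, 0, 0.1422], [0, 0, 0.1422], [0, 0, 0.1422], [0, 0, 0.1422], [0, 0, 0.1422], [0, 0, 0.1422], [0, 0, 0.1422], [0, 0, 0.1422], [0, 0, 0.1422], [0, 0, 0.1422], [0, 0, 0.1422], [0, 0, 0.1422], [0, 0, 0.1422], [0, 0, 0.1422], [0, 0, 0.1422]], "force": 30}}

```text
clock: 2.9
position: [0.2484, 0.5735, 0.3517]
tool_rot: [-3.142, 0.0, 0.594]
force: [0.3, 0.0, 1.1]
grip_width: 0.0742
finger_force: 0.0
```

Request:
{"name": "apply_moves", "arguments": {"claw": [0.074, 0.074, 0.074, 0.074, 0.074, 0.074, 0.074, 0.074, 0.074, 0.074, 0.074, 0.074, 0.074, 0.074, 0.074, 0.074, 0.074, 0.074, 0.074, 0.074], "xyz": [[-0.0086, 0.047, 0], [-0.0086, 0.047, 0], [-0.0086, 0.047, 0], [-0.0086, 0.047, 0], [-0.0086, 0.047, 0], [-0.0086, 0.047, 0], [-0.0086, 0.047, 0], [-0.0086, 0.047, 0], [-0.0086, 0.047, 0], [-0.0086, 0.047, 0], [-0.0086, 0.047, 0], [-0.0086, 0.047, 0], [-0.0086, 0.047, 0], [-0.0086, 0.047, 0], [-0.0086, 0.047, 0], [-0.0086, 0.047, 0], [-0.0086, 0.047, 0], [-0.0086, 0.047, 0], [-0.0086, 0.047, 0], [-0.0086, 0.047, 0]], "twist": [[0, 0, 0], [0, 0, 0], [0, 0, 0], [0, 0, 0], [0, 0, 0], [0, 0, 0], [0, 0, 0], [0, 0, 0], [0, 0, 0], [0, 0, 0], [0, 0, 0], [0, 0, 0], [0, 0, 0], [0, 0, 0], [0, 0, 0], [0, 0, 0], [0, 0, 0], [0, 0, 0], [0, 0, 0], [0, 0, 0]]}}

```text
clock: 4.9
position: [0.6377, -0.3012, 0.351]
tool_rot: [-3.141, -0.0, 0.6]
force: [0.2, 1.3, 1.3]
grip_width: 0.074
finger_force: 0.0
```

Request:
{"name": "apply_moves", "arguments": {"claw": [0.074, 0.074, 0.074, 0.074, 0.074, 0.074, 0.074, 0.074, 0.074, 0.074, 0.074, 0.074], "xyz": [[0, 0.001, 0.045], [0, 0.001, 0.045], [0, 0, 0.045], [0, 0, 0.045], [0, 0, 0.045], [0, 0, 0.03], [0, 0, 0.025], [0, 0, 0.02], [0, 0, 0.02], [0, 0, 0.015], [0, 0, 0.01], [0, 0, 0]], "twist": [[0, 0, 0], [0, 0, 0], [0, 0, 0], [0, 0, 0], [0, 0, 0], [0, 0, 0], [0, 0, 0], [0, 0, 0], [0, 0, 0], [0, 0, 0], [0, 0, 0], [0, 0, 0]]}}

```text
clock: 6.1
position: [0.6378, -0.301, 0.0052]
tool_rot: [-3.141, 0.001, 0.6]
force: [0.4, 0.5, 0.1]
grip_width: 0.0738
finger_force: 0.0
```

Request:
{"name": "apply_moves", "arguments": {"claw": [0.045, 0.045, 0.045, 0.045, 0.045, 0.045, 0.045, 0.045], "xyz": [[0, 0, 0], [0, 0, 0], [0, 0, 0], [0, 0, 0], [0, 0, 0], [0, 0, 0], [0, 0, 0], [0, 0, 0]], "twist": [[0, 0, 0], [0, 0, 0], [0, 0, 0], [0, 0, 0], [0, 0, 0], [0, 0, 0], [0, 0, 0], [0, 0, 0]], "force": 20}}

```text
clock: 6.9
position: [0.6387, -0.3015, 0.0075]
tool_rot: [3.14, -0.001, 0.6]
force: [-1.4, 0.2, 8.1]
grip_width: 0.0531
finger_force: 20.7
```

```bash
python3 - <<'E'
from h import *
t=bot.grab_frame('top'); s=bot.grab_frame('side')
c=np.zeros((600,800,3),np.uint8)
c[:400,:500]=cv2.resize(s['img'][155:255,180:305],None,fx=4,fy=4,interpolation=cv2.INTER_CUBIC)
c[400:600,:400]=cv2.resize(t['img'][130:180,320:420],None,fx=4,fy=4,interpolation=cv2.INTER_CUBIC)
cv2.imwrite('pics/c3.png',c[:,:,::-1]); print(bot.observe()['position'])
E
```

```text
[ 0.63870645 -0.3015305   0.00747188]
```

View pics/c3.png

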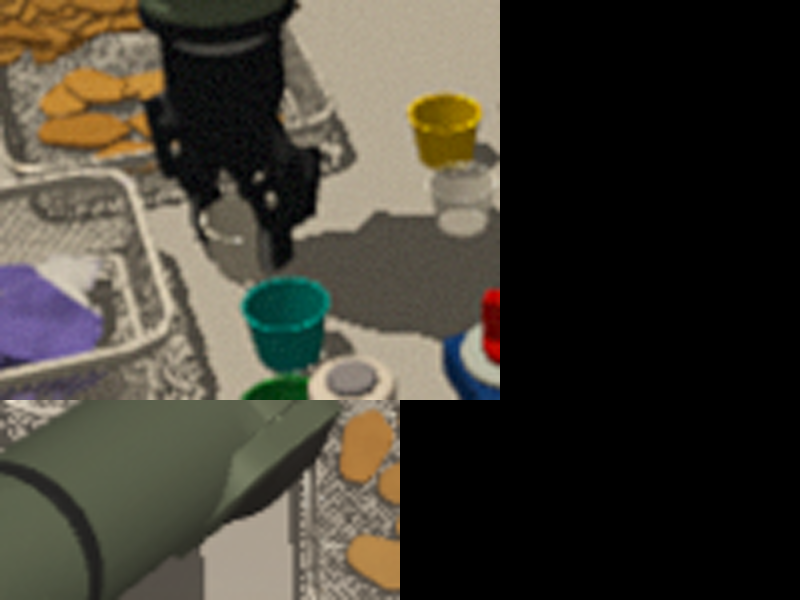

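The grey cup is between the fingers, gripped just below its rim, and the neighbours are clear. Lifting and carrying it to the platform.

Request:
{"name": "apply_moves", "arguments": {"claw": [0.045, 0.045, 0.045, 0.045, 0.045, 0.045, 0.045, 0.045, 0.045, 0.045, 0.045, 0.045, 0.045, 0.045, 0.045, 0.045, 0.045, 0.045, 0.045, 0.045], "xyz": [[0, 0, -0.01], [0, 0, -0.02], [0, 0, -0.03], [0, 0, -0.03], [0, 0, -0.03], [0, 0, -0.03], [0.0055, -0.0254, 0], [0.0055, -0.0254, 0], [0.0055, -0.0254, 0], [0.0055, -0.0254, 0], [0.0055, -0.0254, 0], [0.0055, -0.0254, 0], [0.0055, -0.0254, 0], [0.0055, -0.0254, 0], [0.0055, -0.0254, 0], [0.0055, -0.0254, 0], [0.0055, -0.0254, 0], [0.0055, -0.0254, 0], [0.0055, -0.0254, 0], [0.0055, -0.0254, 0]], "twist": [[0, 0, 0], [0, 0, 0], [0, 0, 0], [0, 0, 0], [0, 0, 0], [0, 0, 0], [0, 0, 0], [0, 0, 0], [0, 0, 0], [0, 0, 0], [0, 0, 0], [0, 0, 0], [0, 0, 0], [0, 0, 0], [0, 0, 0], [0, 0, 0], [0, 0, 0], [0, 0, 0], [0, 0, 0], [0, 0, 0]]}}

```text
clock: 9.0
position: [0.5008, 0.0368, 0.1577]
tool_rot: [-3.141, -0.002, 0.599]
force: [1.1, -0.2, -0.4]
grip_width: 0.0526
finger_force: 21.2
```

```bash
python3 - <<'E'
from h import *
s=bot.grab_frame('side'); print(proj(s,[bot.observe()['position']]))
c=cv2.resize(s['img'][210:330,240:400],None,fx=5,fy=5,interpolation=cv2.INTER_CUBIC)
cv2.imwrite('pics/c4.png',c[:,:,::-1]); o=bot.observe(); print(o['position'],o['grip_width'],o['force'])
E
```

```text
[[341.1723916  240.01960581]]
[0.4994864  0.04059148 0.15723149] 0.05300210886615252 [ 2.37899528  5.31012186 -0.22216262]
```

View pics/c4.png

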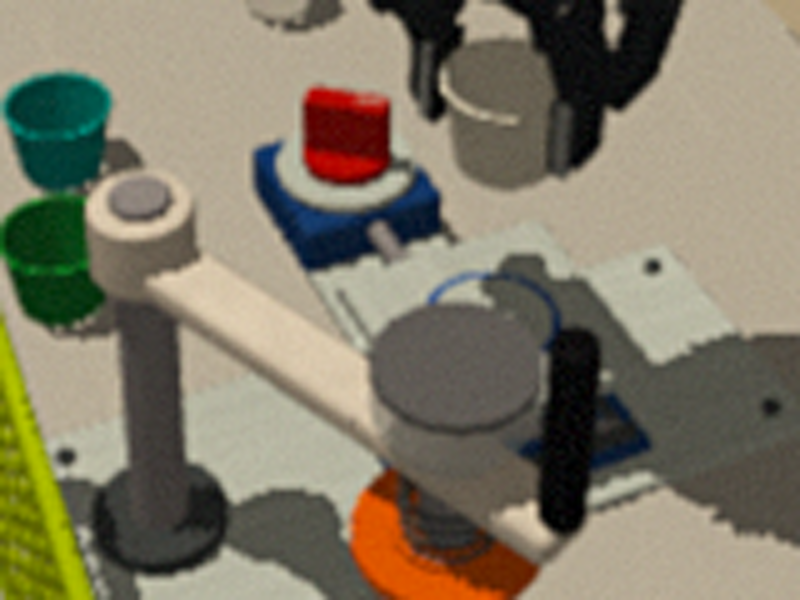

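Request:
{"name": "apply_moves", "arguments": {"claw": [0.045, 0.045, 0.045, 0.045, 0.045, 0.045], "xyz": [[0, 0, 0.02], [0, 0, 0.02], [0, 0, 0.02], [0, 0, 0.01], [0, 0, 0], [0, 0, 0]], "twist": [[0, 0, 0], [0, 0, 0], [0, 0, 0], [0, 0, 0], [0, 0, 0], [0, 0, 0]]}}

```text
clock: 9.65
position: [0.5015, 0.0356, 0.0873]
tool_rot: [3.141, -0.001, 0.599]
force: [0.9, 0.6, -0.1]
grip_width: 0.0529
finger_force: 21.2
```

```bash
python3 - <<'E'
from h import *
np.set_printoptions(precision=4,suppress=True)
o=bot.observe(); print(o['position'],o['force'])
s=bot.grab_frame('side'); 
# expected cup bottom ellipse & circle in side view
p=o['position']; a=np.linspace(0,2*np.pi,60); 
for nm,c,r,z,col in(('base',p,.0205,p[2]-.0075,(0,255,0)),('rim',p,.0275,p[2]+.0325,(0,255,255)),('circ',[.5023,.0354],.029,.0613,(255,255,0))):
    q=proj(s,np.c_[c[0]+r*np.cos(a),c[1]+r*np.sin(a),0*a+z])
    for x,y in q: cv2.circle(s['img'],(int(round(x)),int(round(y))),0,col,-1)
save(s,'c5.png',(290,210,390,290),8)
E
```

```text
[0.5015 0.0356 0.0873] [ 0.9003  0.595  -0.0933]
```

View pics/c5.png

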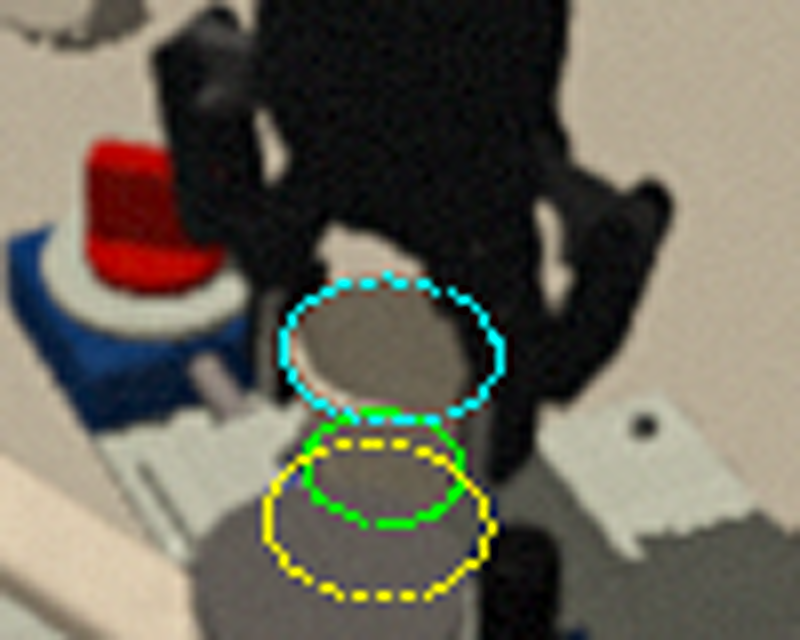

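The overlay matches: the held cup's rim fits the prediction and the base lies over the circle. Lowering it the rest of the way.

Request:
{"name": "apply_moves", "arguments": {"claw": [0.045, 0.045, 0.045, 0.045, 0.045], "xyz": [[0, 0, 0.008], [0, 0, 0.005], [0, 0, 0.003], [0, 0, 0.001], [0, 0, 0]], "twist": [[0, 0, 0], [0, 0, 0], [0, 0, 0], [0, 0, 0], [0, 0, 0]]}}

```text
clock: 10.2
position: [0.5009, 0.0357, 0.0691]
tool_rot: [-3.142, 0.0, 0.6]
force: [-0.5, -0.5, -0.4]
grip_width: 0.0529
finger_force: 21.2
```

Request:
{"name": "apply_moves", "arguments": {"claw": [0.045, 0.045, 0.045], "xyz": [[0, 0, 0.001], [0, 0, 0], [0, 0, 0]], "twist": [[0, 0, 0], [0, 0, 0], [0, 0, 0]]}}

```text
clock: 10.5
position: [0.5012, 0.0358, 0.0684]
tool_rot: [3.141, -0.0, 0.6]
force: [1.3, -0.2, 2.5]
grip_width: 0.0529
finger_force: 21.3
```

Request:
{"name": "apply_moves", "arguments": {"claw": [0.045, 0.045, 0.045], "xyz": [[0, 0, 0.001], [0, 0, 0], [0, 0, 0]], "twist": [[0, 0, 0], [0, 0, 0], [0, 0, 0]]}}

```text
clock: 10.8
position: [0.5012, 0.0358, 0.0674]
tool_rot: [3.141, -0.0, 0.6]
force: [0.7, 0.7, 4.0]
grip_width: 0.0525
finger_force: 21.3
```

Contact, at the expected height. Release and rise.

Request:
{"name": "apply_moves", "arguments": {"claw": [0.056, 0.06, 0.066, 0.074, 0.074, 0.074, 0.074, 0.074, 0.074, 0.074, 0.074, 0.074], "xyz": [[0, 0, 0], [0, 0, 0], [0, 0, 0], [0, 0, 0], [0, 0, -0.01], [0, 0, -0.02], [0, 0, -0.03], [0, 0, -0.04], [0, 0, -0.04], [0, 0, -0.045], [0, 0, -0.045], [0, 0, 0]], "twist": [[0, 0, 0], [0, 0, 0], [0, 0, 0], [0, 0, 0], [0, 0, 0], [0, 0, 0], [0, 0, 0], [0, 0, 0], [0, 0, 0], [0, 0, 0], [0, 0, 0], [0, 0, 0]]}}

```text
clock: 12.0
position: [0.5027, 0.0353, 0.3025]
tool_rot: [3.14, -0.007, 0.599]
force: [0.7, 0.3, -1.0]
grip_width: 0.074
finger_force: 0.0
```

```bash
python3 - <<'E'
from h import *
np.set_printoptions(precision=4,suppress=True)
o=bot.observe(); print(o['position'],o['qpos'])
t=bot.grab_frame('top');s=bot.grab_frame('side'); a=np.linspace(0,2*np.pi,60)
g=s['img'].copy(); tt=t['img'].copy()
for c,r,z,col in(([.5012,.0358],.0205,.0613,(0,255,0)),([.5012,.0358],.0275,.1013,(0,255,255)),([.5023,.0354],.029,.0613,(255,255,0)),([.559,.2165],.008,.235,(255,255,255))):
  for f,i in((s,g),(t,tt)):
    for x,y in proj(f,np.c_[c[0]+r*np.cos(a),c[1]+r*np.sin(a),0*a+z]): cv2.circle(i,(int(round(x)),int(round(y))),0,col,-1)
c=np.zeros((600,800,3),np.uint8)
rs=lambda i,k:cv2.resize(i,None,fx=k,fy=k,interpolation=cv2.INTER_CUBIC)
c[:300,:390]=rs(s['img'][205:305,280:410],3); c[:300,400:790]=rs(g[205:305,280:410],3)
c[300:,:400]=rs(t['img'][150:225,170:270],4); c[300:,400:]=rs(tt[150:225,170:270],4)
cv2.imwrite('pics/c6.png',c[:,:,::-1])
E
```

```text
[0.5027 0.0353 0.3025] [-0.8797  0.3539  0.913   1.8576 -0.3194  1.077  -0.8161]
```

View pics/c6.png

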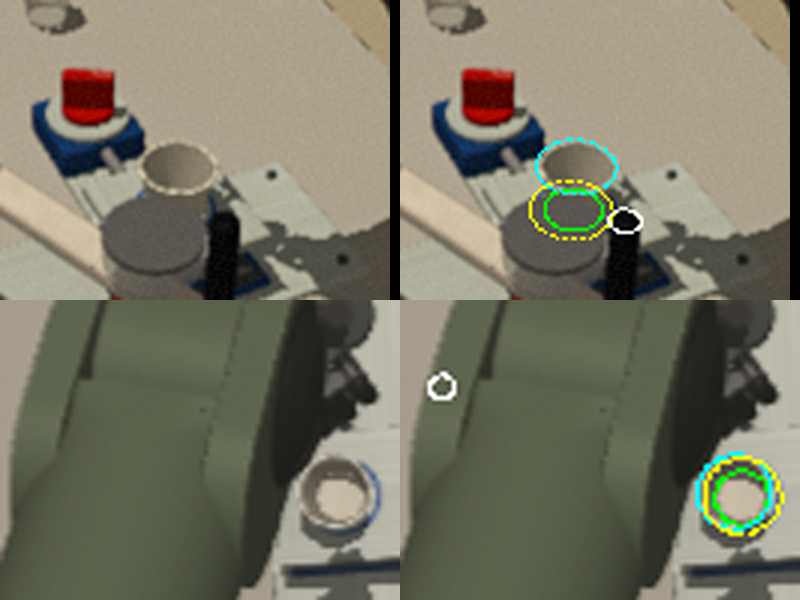

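The cup stands upright and centred in the circle (overlay within 1–2 mm), and the handle prediction fits. Moving on to the swing handle.

Request:
{"name": "apply_moves", "arguments": {"claw": [0.05, 0.05, 0.05, 0.05, 0.05, 0.05, 0.05, 0.05, 0.05, 0.05, 0.05, 0.05, 0.05, 0.05, 0.05, 0.05, 0.05, 0.05, 0.05], "xyz": [[0, 0, 0], [0, 0, 0], [0, 0, 0], [0, 0, 0], [0, 0, 0], [0, 0, 0], [0, 0, 0], [0, 0, 0], [0, 0, 0], [0, 0, 0], [0.0188, 0.0196, 0], [0.0188, 0.0196, 0], [0.0188, 0.0196, 0], [0.0188, 0.0196, 0], [0.0188, 0.0196, 0], [0.0188, 0.0196, 0], [0.0188, 0.0196, 0], [0, 0, 0], [0, 0, 0]], "twist": [[0, 0, -0.1466], [0, 0, -0.1466], [0, 0, -0.1466], [0, 0, -0.1466], [0, 0, -0.1466], [0, 0, -0.1466], [0, 0, -0.1466], [0, 0, -0.1466], [0, 0, -0.1466], [0, 0, -0.1466], [0, 0, 0], [0, 0, 0], [0, 0, 0], [0, 0, 0], [0, 0, 0], [0, 0, 0], [0, 0, 0], [0, 0, 0], [0, 0, 0]]}}

```text
clock: 14.0
position: [0.5587, 0.2164, 0.2961]
tool_rot: [-3.139, 0.0, 2.066]
force: [0.1, -1.2, -0.4]
grip_width: 0.0498
finger_force: 0.0
```

```bash
python3 - <<'E'
from h import *
np.set_printoptions(precision=4,suppress=True)
o=bot.observe(); print(o['position'],o['tool_rot'],o['qpos'])
E
```

```text
[0.5587 0.2164 0.2961] [-3.1392  0.0005  2.066 ] [-0.8035  0.4592  0.4886  1.6091 -0.2308  1.1336  0.236 ]
```

Request:
{"name": "apply_moves", "arguments": {"claw": [0.05, 0.05, 0.05, 0.05, 0.05, 0.024, 0.024, 0.024, 0.024], "xyz": [[0, 0, 0.02], [0, 0, 0.02], [0, 0, 0.02], [0, 0, 0.018], [0, 0, 0.01], [0, 0, 0], [0, 0, 0], [0, 0, 0], [0, 0, 0]], "twist": [[0, 0, 0], [0, 0, 0], [0, 0, 0], [0, 0, 0], [0, 0, 0], [0, 0, 0], [0, 0, 0], [0, 0, 0], [0, 0, 0]]}}

```text
clock: 14.9
position: [0.5595, 0.2168, 0.21]
tool_rot: [3.141, -0.0, 2.066]
force: [0.1, 0.7, -0.1]
grip_width: 0.0238
finger_force: 0.0
```

```bash
python3 - <<'E'
from h import *
np.set_printoptions(precision=4,suppress=True)
o=bot.observe(); print(o['position'],o['tool_rot'],o['grip_width'],o['finger_force'],o['force'])
s=bot.grab_frame('side'); save(s,'c7.png',(300,220,420,310),5)
# arc chord per row in tool frame when rotating by d about hinge 0.195 away along -x tool... 
E
```

```text
[0.5595 0.2168 0.21  ] [ 3.1406 -0.0001  2.0657] 0.023810011252765745 0.0 [ 0.1025  0.7476 -0.1139]
```

View pics/c7.png

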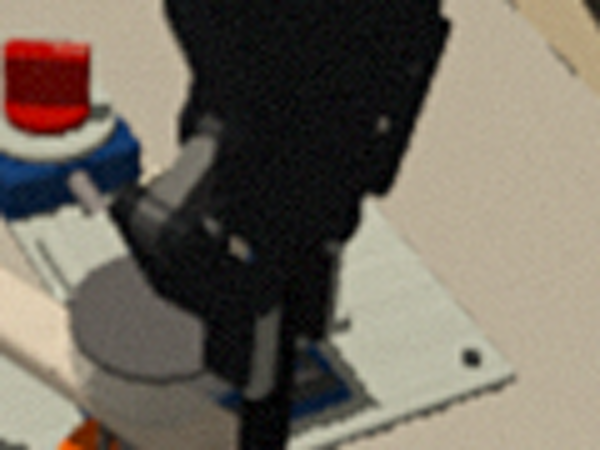

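Request:
{"name": "apply_moves", "arguments": {"claw": [0.024, 0.024, 0.024, 0.024, 0.024, 0.024, 0.024, 0.024, 0.024, 0.024, 0.024, 0.024, 0.024, 0.024, 0.024, 0.024, 0.024, 0.024, 0.024], "xyz": [[-0.00035, -0.0117, 0], [-0.00035, -0.0117, 0], [-0.00035, -0.0117, 0], [-0.00035, -0.0117, 0], [-0.00035, -0.0117, 0], [-0.00035, -0.0117, 0], [-0.00035, -0.0117, 0], [-0.00035, -0.0117, 0], [-0.00035, -0.0117, 0], [-0.00035, -0.0117, 0], [-0.00035, -0.0117, 0], [-0.00035, -0.0117, 0], [-0.00035, -0.0117, 0], [-0.00035, -0.0117, 0], [-0.00035, -0.0117, 0], [-0.00035, -0.0117, 0], [-0.00035, -0.0117, 0], [-0.00035, -0.0117, 0], [0, 0, 0]], "twist": [[0, 0, -0.06], [0, 0, -0.06], [0, 0, -0.06], [0, 0, -0.06], [0, 0, -0.06], [0, 0, -0.06], [0, 0, -0.06], [0, 0, -0.06], [0, 0, -0.06], [0, 0, -0.06], [0, 0, -0.06], [0, 0, -0.06], [0, 0, -0.06], [0, 0, -0.06], [0, 0, -0.06], [0, 0, -0.06], [0, 0, -0.06], [0, 0, -0.06], [0, 0, 0]]}}

```text
clock: 16.85
position: [0.4569, 0.043, 0.2097]
tool_rot: [-3.141, 0.001, -3.138]
force: [-0.3, -0.0, 0.5]
grip_width: 0.024
finger_force: 0.0
```

Request:
{"name": "apply_moves", "arguments": {"claw": [0.024, 0.024, 0.024, 0.024], "xyz": [[-0.0002, -0.0058, 0], [0, -0.0058, 0], [0, 0, 0], [0, 0, 0]], "twist": [[0, 0, -0.03], [0, 0, -0.02], [0, 0, 0], [0, 0, 0]]}}

```text
clock: 17.25
position: [0.4573, 0.0332, 0.2094]
tool_rot: [3.141, 0.0, -3.089]
force: [0.1, -0.1, -0.1]
grip_width: 0.0241
finger_force: 0.0
```

```bash
python3 - <<'E'
from h import *
np.set_printoptions(precision=4,suppress=True)
o=bot.observe(); print(o['position'],o['tool_rot'],o['grip_width'],o['finger_force'],o['force'])
E
```

```text
[0.4573 0.0332 0.2094] [ 3.1414  0.0002 -3.089 ] 0.024105534877062056 0.0 [ 0.0676 -0.0654 -0.0904]
```

Request:
{"name": "apply_moves", "arguments": {"claw": [0.024, 0.024, 0.024], "xyz": [[0, -0.003, 0], [0, -0.002, 0], [0, 0, 0]], "twist": [[0, 0, 0], [0, 0, 0], [0, 0, 0]]}}

```text
clock: 17.55
position: [0.4575, 0.0275, 0.2093]
tool_rot: [-3.141, 0.0, -3.088]
force: [0.5, 0.1, 0.3]
grip_width: 0.0242
finger_force: 0.0
```

Request:
{"name": "apply_moves", "arguments": {"claw": [0.024, 0.024, 0.024], "xyz": [[0, -0.002, 0], [0, -0.002, 0], [0, 0, 0]], "twist": [[0, 0, 0], [0, 0, 0], [0, 0, 0]]}}

```text
clock: 17.85
position: [0.4576, 0.0259, 0.2093]
tool_rot: [3.139, -0.0, -3.086]
force: [-2.9, 16.8, -0.1]
grip_width: 0.0237
finger_force: 8.7
```

At the stop (16.8 N against the finger). Back off, open, rise and go above the knob.

Request:
{"name": "apply_moves", "arguments": {"claw": [0.024, 0.04, 0.05, 0.05, 0.05, 0.05, 0.05, 0.05, 0.05, 0.05, 0.05, 0.05, 0.05, 0.05, 0.05, 0.05], "xyz": [[0, 0.004, 0], [0, 0, 0], [0, 0, 0], [0, 0, -0.015], [0, 0, -0.03], [0, 0, -0.03], [0, 0, 0], [0, 0, 0], [0, 0, 0], [0, 0, 0], [0, 0, 0], [0, 0, 0], [0, 0, 0], [0, 0, 0], [0, 0, 0], [0, 0, 0]], "twist": [[0, 0, 0], [0, 0, 0], [0, 0, 0], [0, 0, 0], [0, 0, 0], [0, 0, 0], [0, 0, 0.0821], [0, 0, 0.0821], [0, 0, 0.0821], [0, 0, 0.0821], [0, 0, 0.0821], [0, 0, 0.0821], [0, 0, 0.0821], [0, 0, 0.0821], [0, 0, 0], [0, 0, 0]]}}

```text
clock: 19.45
position: [0.4575, 0.0275, 0.2843]
tool_rot: [-3.141, 0.0, 2.541]
force: [0.2, -0.1, 0.1]
grip_width: 0.05
finger_force: 0.0
```

Request:
{"name": "apply_moves", "arguments": {"claw": [0.05, 0.05, 0.05, 0.05, 0.05, 0.05, 0.05, 0.05], "xyz": [[-0.018, -0.0129, 0], [-0.018, -0.0129, 0], [-0.018, -0.0129, 0], [-0.018, -0.0129, 0], [-0.018, -0.0129, 0], [-0.018, -0.0129, 0], [-0.018, -0.0129, 0], [0, 0, 0]], "twist": [[0, 0, 0], [0, 0, 0], [0, 0, 0], [0, 0, 0], [0, 0, 0], [0, 0, 0], [0, 0, 0], [0, 0, 0]]}}

```text
clock: 20.25
position: [0.5104, -0.1209, 0.2842]
tool_rot: [-3.141, 0.001, 2.538]
force: [-0.2, 0.1, -0.9]
grip_width: 0.0496
finger_force: 0.0
```

```bash
python3 - <<'E'
from h import *
np.set_printoptions(precision=4,suppress=True)
o=bot.observe(); print(o['position'],o['tool_rot'],o['qpos'])
t=bot.grab_frame('top');s=bot.grab_frame('side')
g=s['img'].copy()
def pl(P,col):
    for x,y in proj(s,P): cv2.circle(g,(int(round(x)),int(round(y))),0,col,-1)
a=np.linspace(0,2*np.pi,60); hx,hy=.652,.0444
for r0,r,z,col in((.15,.034,.114,(0,255,255)),(.195,.008,.235,(255,255,255))):
    c=[hx-r0*np.cos(.06),hy-r0*np.sin(.06)]; pl(np.c_[c[0]+r*np.cos(a),c[1]+r*np.sin(a),0*a+z],col)
b=-.60; e=np.array([np.cos(b),np.sin(b)]); n=np.array([-e[1],e[0]]); k=np.array([.5105,-.1155])
for u in np.linspace(-.021,.021,25):
    for w in(-.007,.007): pl([[*(k+u*e+w*n),.083]],(0,255,0))
c=np.zeros((600,800,3),np.uint8); rs=lambda i,k:cv2.resize(i,None,fx=k,fy=k,interpolation=cv2.INTER_CUBIC)
c[:360,:400]=rs(s['img'][200:290,270:370],4); c[:360,400:]=rs(g[200:290,270:370],4)
c[360:,:480]=rs(t['img'][155:215,225:345],4)
cv2.imwrite('pics/c8.png',c[:,:,::-1])
E
```

```text
[ 0.5104 -0.1209  0.2842] [-3.1406  0.0007  2.538 ] [-0.2097  0.3246  0.425   1.8155 -0.1523  1.0335  1.2411]
```

View pics/c8.png

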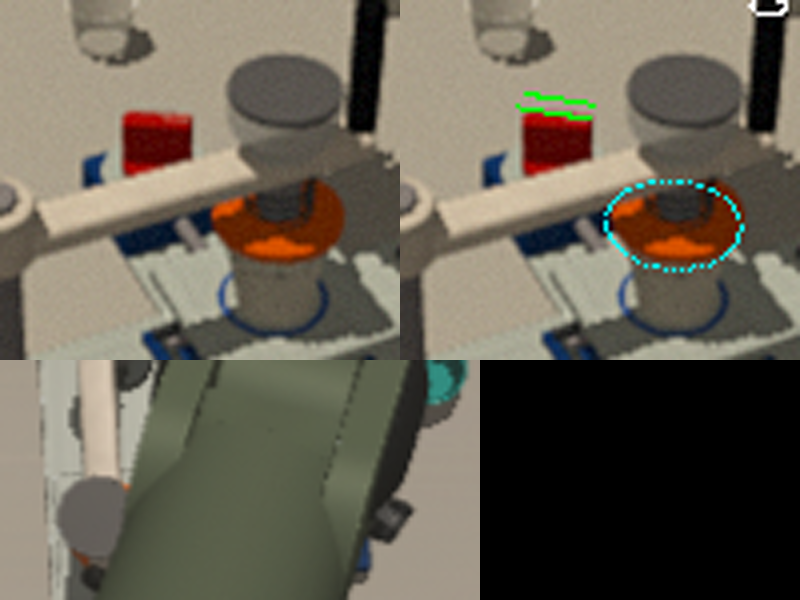

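The arm is in, with the collar over the upright cup in the circle. The bar's overlay is a few pixels too high in the side view, so I'll fit the knob position by silhouette in both views.

```bash
python3 - <<'E'
from h import *
from scipy.optimize import minimize
t=bot.grab_frame('top');s=bot.grab_frame('side')
def mask(img): 
    i=img.astype(int); m=(i[...,0]-i[...,1]>45)&(i[...,0]-i[...,2]>45)&(i[...,1]<60); return m.astype(float)
data=[]
for f,n,b in((t,'top0',(290,182,322,212)),(s,'side0',(290,220,335,262))):
    m=mask(cv2.imread('pics/%s.png'%n)[:,:,::-1])[b[1]:b[3],b[0]:b[2]]; print(n,m.sum()); data.append((f,m,b))
a=np.linspace(0,2*np.pi,40)
def sil(f,b,x,y,th):
    S=8; M=np.zeros(((b[3]-b[1])*S,(b[2]-b[0])*S),np.uint8)
    e=np.array([np.cos(th),np.sin(th)]);n=np.array([-e[1],e[0]])
    bar=[[*(np.array([x,y])+u*e+w*n),z] for u in(-.021,.021) for w in(-.007,.007) for z in(.052,.083)]
    disc=[[x+.022*np.cos(q),y+.022*np.sin(q),z] for q in a for z in(.046,.052)]
    for P in(bar,disc):
        q=(proj(f,P)-[b[0],b[1]]+.5)*S; cv2.fillConvexPoly(M,cv2.convexHull(q.astype(np.float32)).astype(int),1)
    return cv2.resize(M.astype(float),(b[2]-b[0],b[3]-b[1]),interpolation=cv2.INTER_AREA)
def cost(p,D): return sum(np.abs(sil(f,b,*p)-m).sum() for f,m,b in D)
for nm,D in(('top',data[:1]),('side',data[1:]),('both',data)):
    best=min((minimize(cost,[.511,-.114,th],args=(D,),method='Nelder-Mead',options=dict(initial_simplex=[[.511,-.114,th],[.516,-.114,th],[.511,-.109,th],[.511,-.114,th+.15]])) for th in(-.4,-.6,-.8)),key=lambda r:r.fun)
    print(nm,best.x.round(4),best.fun)
# clear platform circle in side: predicted vs seen blue centre
i=s['img'].astype(int); m=(i[...,2]-i[...,0]>40); m[:255]=0; m[285:]=0; m[:,:320]=0; m[:,354:]=0
v,u=np.where(m); q=proj(s,[[.5023,.0354,.0613]]); print('blue bbox',u.min(),u.max(),v.min(),v.max(),'pred centre',q)
E
```

```text
top0 124.0
side0 279.0
top [ 0.5119 -0.1151 -1.0877] 44.8125
side [ 0.513  -0.107  -1.1297] 62.140625
both [ 0.5116 -0.1117 -1.1396] 142.578125
blue bbox 321 327 255 278 pred centre [[336.75800345 274.40707695]]
```

```bash
cat > fit.py <<'E'
from h import *
from scipy.optimize import minimize
import itertools
t=bot.grab_frame('top');s=bot.grab_frame('side')
a=np.linspace(0,2*np.pi,40)
def sil(f,b,x,y,th,zb=.046):
    S=8; M=np.zeros(((b[3]-b[1])*S,(b[2]-b[0])*S),np.uint8)
    e=np.array([np.cos(th),np.sin(th)]);n=np.array([-e[1],e[0]])
    bar=[[*(np.array([x,y])+u*e+w*n),z] for u in(-.021,.021) for w in(-.007,.007) for z in(.052,.083)]
    disc=[[x+.022*np.cos(q),y+.022*np.sin(q),z] for q in a for z in(zb,.052)]
    for P in(bar,disc):
        q=(proj(f,P)-[b[0],b[1]]+.5)*S; cv2.fillConvexPoly(M,cv2.convexHull(q.astype(np.float32)).astype(int),1)
    return cv2.resize(M.astype(float),(b[2]-b[0],b[3]-b[1]),interpolation=cv2.INTER_AREA)
def cost(p,D): return sum(np.abs(sil(f,b,*p)-m).sum() for f,m,b in D)
E
python3 - <<'E'
from fit import *
data=[]
for f,n,b in((t,'top0',(290,182,322,212)),(s,'side0',(290,220,335,262))):
    i=cv2.imread('pics/%s.png'%n)[:,:,::-1].astype(int); m=((i[...,0]>1.8*i[...,1])&(i[...,0]>60)).astype(float)[b[1]:b[3],b[0]:b[2]]; v,u=np.where(m); print(n,m.sum(),u.min()+b[0],u.max()+b[0],v.min()+b[1],v.max()+b[1], 'model',sil(f,b,.511,-.1145,-.6).sum()); data.append((f,m,b))
for nm,D in(('top',data[:1]),('side',data[1:]),('both',data)):
    for th in(-.3,-.6,-.9):
        r=minimize(cost,[.511,-.114,th],args=(D,),method='Nelder-Mead',options=dict(initial_simplex=[[.511,-.114,th],[.516,-.114,th],[.511,-.109,th],[.511,-.114,th+.15]])); print(nm,r.x.round(4),round(r.fun,1))
E
```

```text
top0 146.0 299 311 189 202 model 171.21875
side0 295.0 301 317 227 246 model 350.625
top [ 0.5118 -0.1155 -0.3019] 26.2
top [ 0.5115 -0.1155 -0.6615] 25.0
top [ 0.5119 -0.1152 -0.784 ] 24.4
side [ 0.5126 -0.1068 -0.395 ] 53.2
side [ 0.5137 -0.1051 -0.5333] 59.4
side [ 0.5126 -0.1073 -1.1053] 47.1
both [ 0.5121 -0.1118 -0.3535] 124.3
both [ 0.5118 -0.111  -0.3895] 125.1
both [ 0.5122 -0.1106 -1.1815] 115.7
```

Top view and filler geometry agree on the knob axis, about (0.5115, −0.1145), well within the grip's tolerance. Descending.

Request:
{"name": "apply_moves", "arguments": {"claw": [0.05, 0.05, 0.05, 0.05, 0.05, 0.05, 0.05, 0.05, 0.05, 0.05, 0.05], "xyz": [[0.0027, 0.006, 0.02], [0, 0, 0.03], [0, 0, 0.03], [0, 0, 0.03], [0, 0, 0.03], [0, 0, 0.03], [0, 0, 0.02], [0, 0, 0.015], [0, 0, 0.01], [0, 0, 0.008], [0, 0, 0]], "twist": [[0, 0, 0], [0, 0, 0], [0, 0, 0], [0, 0, 0], [0, 0, 0], [0, 0, 0], [0, 0, 0], [0, 0, 0], [0, 0, 0], [0, 0, 0], [0, 0, 0]]}}

```text
clock: 21.65
position: [0.5111, -0.1114, 0.0608]
tool_rot: [-3.141, -0.001, 2.539]
force: [0.4, -0.2, 0.9]
grip_width: 0.0499
finger_force: 0.0
```

Request:
{"name": "apply_moves", "arguments": {"claw": [0.03, 0.02, 0.01, 0.01, 0.01, 0.01], "xyz": [[0, 0, 0], [0, 0, 0], [0, 0, 0], [0, 0, 0], [0, 0, 0], [0, 0, 0]], "twist": [[0, 0, 0], [0, 0, 0], [0, 0, 0], [0, 0, 0], [0, 0, 0], [0, 0, 0]], "force": 30}}

```text
clock: 22.25
position: [0.5092, -0.1145, 0.0621]
tool_rot: [-3.138, -0.001, 2.536]
force: [-14.6, -16.0, 16.1]
grip_width: 0.0133
finger_force: 31.0
```

```bash
python3 - <<'E'
from h import *
np.set_printoptions(precision=4,suppress=True)
o=bot.observe(); print(o['position'],o['tool_rot'],o['grip_width'],o['finger_force'],o['force'],o['moment'],o['qpos'])
E
```

```text
[ 0.5092 -0.1145  0.0621] [-3.1384 -0.0006  2.536 ] 0.013266889877291924 30.98458617925644 [-14.5948 -16.0194  16.0642] [-3.5796  3.4094 -0.043 ] [-0.0972  0.6407  0.2789  2.005  -0.3208  0.5395  1.3717]
```

Request:
{"name": "apply_moves", "arguments": {"claw": [0.01, 0.01, 0.01, 0.01], "xyz": [[0, -0.002, -0.0013], [0, -0.0017, 0], [0, 0, 0], [0, 0, 0]], "twist": [[0, 0, 0], [0, 0, 0], [0, 0, 0], [0, 0, 0]]}}

```text
clock: 22.65
position: [0.5088, -0.115, 0.0625]
tool_rot: [-3.141, -0.0, 2.539]
force: [-1.5, -3.9, -15.8]
grip_width: 0.0129
finger_force: 32.0
```

Request:
{"name": "apply_moves", "arguments": {"claw": [0.01, 0.01, 0.01, 0.01, 0.01, 0.01, 0.01, 0.01], "xyz": [[0, 0, 0], [0, 0, 0], [0, 0, 0], [0, 0, 0], [0, 0, 0], [0, 0, 0], [0, 0, 0], [0, 0, 0]], "twist": [[0, 0, 0.05], [0, 0, 0.05], [0, 0, 0.05], [0, 0, 0.05], [0, 0, 0.05], [0, 0, 0.05], [0, 0, 0], [0, 0, 0]]}}

```text
clock: 23.45
position: [0.5091, -0.1146, 0.0625]
tool_rot: [-3.141, -0.0, 2.241]
force: [-0.2, -3.6, -19.3]
grip_width: 0.013
finger_force: 31.7
```

```bash
python3 - <<'E'
from h import *
np.set_printoptions(precision=4,suppress=True)
o=bot.observe(); print(o['position'],o['tool_rot'],o['grip_width'],o['finger_force'],o['force'],o['moment'],o['qpos'])
E
```

```text
[ 0.5091 -0.1146  0.0625] [-3.1413 -0.0001  2.2406] 0.01301048112126603 31.74060881137848 [ -0.1606  -3.627  -19.3373] [-0.8448 -0.1867 -0.0299] [-0.1493  0.6525  0.3546  2.0092 -0.4151  0.5497  1.1662]
```

Turning smoothly with low side force. Continuing to just short of contact.

Request:
{"name": "apply_moves", "arguments": {"claw": [0.01, 0.01, 0.01, 0.01, 0.01, 0.01, 0.01, 0.01, 0.01, 0.01, 0.01, 0.01, 0.01, 0.01], "xyz": [[0, 0, 0.0005], [0, 0, 0], [0, 0, 0], [0, 0, 0], [0, 0, 0], [0, 0, 0], [0, 0, 0], [0, 0, 0], [0, 0, 0], [0, 0, 0], [0, 0, 0], [0, 0, 0], [0, 0, 0], [0, 0, 0]], "twist": [[0, 0, 0.1], [0, 0, 0.1], [0, 0, 0.1], [0, 0, 0.1], [0, 0, 0.1], [0, 0, 0.1], [0, 0, 0.1], [0, 0, 0.1], [0, 0, 0.1], [0, 0, 0.1], [0, 0, 0.1], [0, 0, 0.1], [0, 0, 0], [0, 0, 0]]}}

```text
clock: 24.85
position: [0.511, -0.1145, 0.0625]
tool_rot: [3.139, -0.001, 1.041]
force: [8.9, -3.9, -17.3]
grip_width: 0.0127
finger_force: 32.0
```

```bash
cat > col.py <<'E'
from h import *
np.set_printoptions(precision=3,suppress=True)
o=bot.observe(); print(o['position'],o['tool_rot'],o['force'],o['moment'])
s=bot.grab_frame('side'); i=s['img'].astype(int)
m=(i[...,0]>1.8*i[...,1])&(i[...,0]-i[...,2]>40)&(i[...,1]>.2*i[...,0]); m[:235]=0;m[285:]=0;m[:,:318]=0;m[:,362:]=0
v,u=np.where(m); print('orange n',m.sum(),u.min(),u.max(),v.min(),v.max(),u.mean(),v.mean())
for c in(334,337,340,343):
    w=i[240:290,c]; sub=i[:,c]
    rows=np.where(m[:,c])[0]; r0=rows.max(); # subpixel lower orange edge by redness
    red=(i[r0-3:r0+5,c,0]-i[r0-3:r0+5,c,2]); print(c,rows.min(),r0,red)
# blue circle ring front: rows with B-R
b=(i[...,2]-i[...,0]); b[:255]=0;b[295:]=0
for c in(330,334,337,340): print('blue',c,[(int(r),int(b[r,c])) for r in np.where(b[:,c]>12)[0]])
E
python3 col.py
```

```text
[ 0.511 -0.115  0.062] [ 3.139 -0.001  1.041] [  8.86   -3.913 -17.34 ] [-0.854 -1.92  -0.055]
orange n 393 323 355 245 265 339.882951653944 256.61577608142494
334 252 264 [230 220 177 109  47  22  19  21]
337 255 265 [221 197 132  73  28  20  24  22]
340 255 265 [222 202 138  83  39  19  22  22]
343 255 265 [227 192 114  71  34  20  21  19]
blue 330 [(276, 31)]
blue 334 [(277, 14), (278, 29), (294, 30)]
blue 337 [(278, 26)]
blue 340 [(278, 30), (279, 13)]
```

Request:
{"name": "apply_moves", "arguments": {"claw": [0.01, 0.01, 0.01, 0.01], "xyz": [[0, 0, 0], [0, 0, 0], [0, 0, 0], [0, 0, 0]], "twist": [[0, 0, 0.1], [0, 0, 0.1], [0, 0, 0], [0, 0, 0]]}}

```text
clock: 25.3
position: [0.5112, -0.1147, 0.0625]
tool_rot: [3.138, -0.002, 0.841]
force: [10.9, -4.7, -19.5]
grip_width: 0.0133
finger_force: 31.8
```

```bash
python3 col.py; python3 - <<'E'
from h import *
s=bot.grab_frame('side'); d=np.array([-.34,-.94])*-1
v=np.array([.778-.502,.615-.035]); v/=np.linalg.norm(v); f=np.array([.5023,.0354])+.028*v
g=np.array([.502,.0354])+.034*v
for z in(.0613,.0733,.0749): print(z,proj(s,[[*f,z]]))
for z in(.114,.115,.117): print('collar',z,proj(s,[[*g,z]]))
E
```

```text
[ 0.511 -0.115  0.062] [ 3.138 -0.002  0.841] [ 10.858  -4.678 -19.463] [-1.164 -2.347 -0.029]
orange n 385 323 355 245 265 339.95584415584415 256.3844155844156
334 252 264 [227 209 155  88  38  20  22  20]
337 255 264 [225 222 189 114  53  16  21  24]
340 255 265 [227 196 124  68  33  19  22  22]
343 255 264 [229 226 186 102  50  17  22  20]
blue 330 [(275, 32), (276, 24)]
blue 334 [(277, 25), (293, 15), (294, 34)]
blue 337 [(278, 21), (293, 20), (294, 14)]
blue 340 [(278, 21)]
0.0613 [[336.21147445 283.96852734]]
0.0733 [[336.45709399 279.70807909]]
0.0749 [[336.49013688 279.13493192]]
collar 0.114 [[337.341553  266.7829819]]
collar 0.115 [[337.36349551 266.40404129]]
collar 0.117 [[337.40747034 265.64461065]]
```

Request:
{"name": "apply_moves", "arguments": {"claw": [0.01, 0.01, 0.01, 0.01], "xyz": [[0, 0, 0], [0, 0, 0], [0, 0, 0], [0, 0, 0]], "twist": [[0, 0, 0.1], [0, 0, 0.1], [0, 0, 0], [0, 0, 0]]}}

```text
clock: 25.8
position: [0.5114, -0.1149, 0.0625]
tool_rot: [3.138, -0.002, 0.641]
force: [11.8, -6.6, -18.1]
grip_width: 0.0129
finger_force: 31.7
```

```bash
python3 col.py
```

```text
[ 0.511 -0.115  0.063] [ 3.138 -0.002  0.641] [ 11.752  -6.623 -18.089] [-1.396 -2.574  0.008]
orange n 375 323 355 244 264 340.27733333333333 255.99733333333333
334 252 263 [230 225 181 105  51  19  17  24]
337 255 264 [226 203 142  77  37  19  20  23]
340 255 264 [223 212 159  92  47  19  18  22]
343 255 264 [228 202 137  83  41  24  22  20]
blue 330 [(274, 14), (275, 36), (294, 19)]
blue 334 [(276, 17), (277, 20), (293, 23), (294, 44)]
blue 337 [(277, 31), (293, 27)]
blue 340 [(277, 33), (278, 14)]
```

The collar edge moved up about 0.7 mm and then 1.6 mm more, so it is lifted about 2.4 mm, as calculated. Release and withdraw.

Request:
{"name": "apply_moves", "arguments": {"claw": [0.02, 0.03, 0.045, 0.05, 0.05, 0.05, 0.05, 0.05, 0.05, 0.05, 0.05, 0.05, 0.05], "xyz": [[0, 0, 0], [0, 0, 0], [0, 0, 0], [0, 0, 0], [0, 0, -0.01], [0, 0, -0.02], [0, 0, -0.03], [0, 0, -0.04], [0, 0, -0.04], [0, 0, -0.04], [0, 0, -0.04], [0, 0, 0], [0, 0, 0]], "twist": [[0, 0, 0], [0, 0, 0], [0, 0, 0], [0, 0, 0], [0, 0, 0], [0, 0, 0], [0, 0, 0], [0, 0, 0], [0, 0, 0], [0, 0, 0], [0, 0, 0], [0, 0, 0], [0, 0, 0]]}}

```text
clock: 27.15
position: [0.5092, -0.1145, 0.2829]
tool_rot: [3.141, -0.001, 0.639]
force: [0.2, 0.9, -1.6]
grip_width: 0.0501
finger_force: 0.0
```

```bash
python3 col.py; python3 - <<'E'
from h import *
s=bot.grab_frame('side'); 
for q in ['swing_handle','cup_a','timer','label_roll','collar_face']: print(q,[(np.round(d['position'],3).tolist(),round(d['score'],2)) for d in bot.find_in('side',q)][:5])
E
```

```text
[ 0.509 -0.115  0.283] [ 3.141 -0.001  0.639] [ 0.211  0.91  -1.612] [ 0.011  0.022 -0.013]
orange n 374 323 355 245 264 340.0802139037433 256.11229946524065
334 252 263 [221 214 173 102  47  19  20  18]
337 255 264 [218 193 139  71  33  22  19  20]
340 255 264 [217 204 153  92  41  19  18  22]
343 255 264 [217 196 130  78  43  15  22  19]
blue 330 [(274, 15), (275, 35), (294, 20)]
blue 334 [(276, 13), (277, 23), (293, 26), (294, 36)]
blue 337 [(277, 32), (293, 24)]
blue 340 [(277, 32)]
swing_handle [([0.514, 0.048, 0.162], 0.87), ([0.297, -0.356, 0.02], 0.34)]
cup_a [([0.654, -0.118, 0.021], 0.92), ([0.633, -0.204, 0.026], 0.79), ([0.469, -0.379, 0.028], 0.78), ([0.269, -0.274, 0.028], 0.71), ([0.506, 0.056, 0.093], 0.66)]
timer [([0.268, -0.275, 0.027], 0.54)]
label_roll [([0.3, -0.356, 0.024], 0.77)]
collar_face [([0.513, 0.051, 0.124], 0.71)]
```

Collar and platform are unchanged after release, and the robot is clear. Handing in.

```bash
python3 -c "
from workcell import bot
print(bot.job_done())"
```

```text
the job is handed in; nothing more can be done
None
```

The job is handed in at about 28 s of the 69 s allowed: the grey cup stands upright in the blue circle, the filler arm is at its stop, and the platform is raised so the cup lifts the collar by an estimated 2.4 mm; I did not touch the clear cup, timer or label roll.

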